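# Make up two bore-gauging kits

## Robot

A 6-joint arm with a two-finger parallel gripper is mounted at the origin on the work surface. World frame = base frame: x ahead of the robot, y to its left, z up, the work surface at z = 0. Lengths are in m, angles in degrees, forces in N, time in s.
With the tool pointing down it reaches from about 0.4 to 0.825 m from the base axis. Payload 7 kg.
Tool frame: the origin (TCP) lies at the centre of the arm's flange, where the gripper is bolted on; the fingertips stand 178 mm ahead of it and the grasp point (between the pads) lies 159 mm ahead of it (ctrl.hold_point_z is the distance from the TCP to the grasp point, in m); z points along the fingers, y is the line along which they close (so a half turn about z gives the same grasp; the last joint's range is limited). The gripper opens to 88 mm and grips with 3 to 60 N. Pads are 19 mm wide; open, the fingers measure 130 mm over their backs; the gripper's body (78 mm by 193 mm) begins 47 mm behind the grasp point.
Start: joints at [93.054, 20.546, 0.682, 0, -70.136, -16.507], TCP at [0.157, 0.656, 0.405] pointing down, gripper open.
Joint ranges: [-176.03, 176.03], [-82.01, 121.73], [-58.28, 71.71], [-173.87, 95.51], [-174.79, -0.11], [-173.66, 173.66]. Speed limits (degrees/s): [136.94, 136.94, 172.46, 180, 180, 180].

## Interface

Orientations are given as [roll, pitch, yaw] about the fixed x, y, z axes, in that order (R = Rz(yaw) Ry(pitch) Rx(roll)).
In Python, from plant import ctrl gives the robot as it stands.
- The arm moves only by the shell command python3 -m inch 'ROWS'. ROWS is JSON, one flat list of numbers, 7 for each row, row after row: the closure, from 0 (fully open) to 1 (shut), then the shift along the tool's x, y, z in mm, then the turn, a rotation vector about the tool's x, y, z in degrees. In form: [hand, x, y, z, wx, wy, wz, hand, x, y, z, wx, wy, wz, ...]. A call has 1 to 5 rows; each row is the pose to reach, as a shift and turn from the pose commanded when the call began, along the tool's axes at that moment; what a row does not reach only later rows make up. A row lasts 1/10 s, in which the tool goes at most 50 mm and 8.59 degrees, less where a joint would pass 70% of its speed; a pose out of reach is approached as far as the arm can. A call with a gripper value outside its range is refused whole. The fingers move at their own pace and stop on an object; the grip force is fixed at half the most. Time passes only in rows, so rows that repeat a pose let the fingers close. It gives the time, the measured TCP pose, the force, the opening and the grip force at its end, in the units of the state.
- ctrl.get_obs(): the state, without advancing time (a new reading comes with each control period).
- ctrl.snapshot(name): name is "scene" or "top" or "wrist"; returns a dict with "frame" (400x640x3 uint8, red, green, blue), "K" (3x3 intrinsics, pixels), "R" (3x3) and "t" (3): a world point X has camera coordinates R X + t. Camera axes: x right, y down, z forward; pixel columns grow to the right and rows downward; lengths in m; the calibration is good to about 2 mm. A picture is of the moment at which its call begins. There is no depth.
- ctrl.close_job(): hands the job in; it is judged then, once.
Trained networks look in a picture, given as the dict that the camera call returned (one of the last four; its "shot" number tells which), for a name from the list of things; names that differ only in an ending like _2 or _b are one class to them, and where a whole thing is asked for, a point or a joint stands for the part that bears it (a point fixed in the world has none). Each returns a list of dicts, best first, with "p" (0 to 1); they miss things now and then, are a little off and sometimes report something else, mostly with a low value. They report only what shows in the picture. A call takes as long as a camera call. They do not tell look-alikes from the thing itself.
- ctrl.recognise(picture, thing): "location" ([x, y, z] in m, in world coordinates, good to about 4 mm: the middle of the surface that is visible of it).
- ctrl.trace(picture, thing): "pixels" (400x640 bool, what is visible of it).
- ctrl.mark_of(picture, thing): "location" ([x, y, z] in m, in world coordinates, good to about 4 mm: a listed point, or the origin of a listed thing).
The state is a dict: "clock": time; "joint_pos": joint angles; "qvel": joint speeds; "tau": joint torques, N m; "tool_pos": TCP position; "orientation": TCP orientation; "force": force on the tool from outside, world axes, zero at the start; "moment": the same for the moment, N m; "opening": finger opening in m; "gripper_force": force on a finger pad.
Only numpy, scipy, OpenCV 4.12 (cv2) and the standard library are available. Lean on these libraries where they do the work, as an engineer would, in place of code of your own. Each camera call takes 0.05 s, during which the arm holds its last target. There are 200 camera calls.

## Task

Make up the two gauging kits for the machines from the loose gauges in the middle of the bench. On the long board (three outlines) put the V-block squarely in the rectangle, the large setting ring in the large circle and the slim plug gauge in the small circle; on the short board (two outlines) put the small setting ring in the large circle and the thick plug gauge in the small circle. Centre each thing in its outline, upright and released, and leave the bearing, the black case and the tin where they are.

Things in the scene. Friction and masses are not known exactly. Their poses are not given: they have to be found in the camera images.
- long_board: Long plywood kit board, fixed, 310 x 120 x 12 mm (x, y, z); left or right on the bench, a little turned. Origin: centre of its underside, z up. Flush black outlines on its top, at y = 0: rectangle (76 mm along x, 52 mm along y) centred at x = -100 mm, large circle (74 mm diameter) at x = 0, small circle (52 mm) at x = +100 mm. No recesses.
- short_board: Short plywood kit board, fixed, 200 x 120 x 12 mm (x, y, z); left or right on the bench, a little turned. Origin: centre of its underside, z up. Flush black outlines on its top, at y = 0: large circle (74 mm diameter) centred at x = -45 mm, small circle (52 mm) at x = +50 mm. No recesses.
- large_ring_mid (a point): Large setting ring: a plain steel tube section lying flat, outer diameter 62 mm, bore 40 mm, 30 mm tall, about 0.4 kg. The point is the centre of the ring, on its axis half-way up (15 mm above its underside). z is up along the axis.
- small_ring_mid (a point): Small setting ring: a plain steel tube section lying flat, outer diameter 44 mm, bore 22 mm, 30 mm tall, about 0.26 kg. The point is the centre of the ring, on its axis half-way up (15 mm above its underside). z is up along the axis.
- thick_plug_mid (a point): Thick plug gauge, standing upright: measuring cylinder 42 mm diameter, 35 mm tall, then a round handle 18 mm in diameter from 35 mm up to the top at 80 mm. Steel, about 0.42 kg. The point is on its axis, half-way up (40 mm above its underside), near the foot of the handle; pinch the handle about 60 mm above the underside. z is up along the axis.
- slim_plug_mid (a point): Slim plug gauge, standing upright: measuring cylinder 28 mm diameter, 35 mm tall, then a round handle 12 mm in diameter from 35 mm up to the top at 80 mm. Steel, about 0.2 kg. The point is on its axis, half-way up (40 mm above its underside), near the foot of the handle; pinch the handle about 60 mm above the underside. z is up along the axis.
- v_block_mid (a point): V-block: dark steel block 60 mm long (x), 36 mm wide (y), 32 mm tall, about 0.36 kg, with a V groove along x open at the top. Its long sides are flat: pinch it across the 36 mm width. The point is the centre of the block, half-way up (16 mm above its underside). z is up.
- bearing: Bystander: large steel ball bearing lying flat, 110 mm outer diameter, 70 mm bore, 26 mm tall, at the far side. Origin: centre of its underside. Leave alone.
- cal_case: Bystander: flat black case, 45 x 100 x 22 mm, at the far side. Origin: centre of its underside. Leave alone.
- grease_tin: Bystander: round white-lidded tin, 60 mm diameter, 45 mm tall, at the far side. Origin: centre of its underside. Leave alone.
Things that resemble listed ones, but are neither listed nor needed, are in the scene too. Leave any red or yellow look-alike of the part that bears slim_plug_mid alone.

How it is judged:
By the outcome, as a careful person would: the job done as asked, in the order asked, and still so for the second after the job is handed in, with the robot touching nothing.
It also fails if it takes over 141 s, if anything falls off the work surface, if the arm or the gripper's body presses on something with over 40 N, if the wrist force passes 120 N, or if a joint passes its speed limit or range.

## Working session

There is one attempt and no reset: what is moved stays moved. The work goes in short steps, Python scripts to look and compute and a shell command to move; the robot and the scene stay as the last step left them, time stands still between calls to the robot, and variables do not carry over. Pictures are saved under pics/ and viewed, at most 16 in all, crops included, and the job is handed in when it is done.

```bash
ls; mkdir -p pics; cat > h.py <<'E'
import numpy as np, cv2
from plant import ctrl
names=["long_board","short_board","large_ring_mid","small_ring_mid","thick_plug_mid","slim_plug_mid","v_block_mid","bearing","cal_case","grease_tin"]
def save(s,n,box=None,f=1):
    im=s["frame"][:,:,::-1]
    if box: im=im[box[1]:box[3],box[0]:box[2]]
    cv2.imwrite("pics/"+n+".png",cv2.resize(im,None,fx=f,fy=f,interpolation=cv2.INTER_CUBIC))
def px(s,X):
    c=np.array(s["K"])@(np.array(s["R"])@np.array(X)+np.array(s["t"])); return c[:2]/c[2]
def ray(s,u,v,z):
    R=np.array(s["R"]);t=np.array(s["t"]);o=-R.T@t
    d=R.T@np.linalg.inv(s["K"])@np.array([u,v,1.]); return o+d*(z-o[2])/d[2]
E
python3 - <<'E'
from h import *
for n in ["scene","top"]:
    s=ctrl.snapshot(n); save(s,n+"0",f=1.25)
    for k in names:
        r=ctrl.mark_of(s,k)
        print(n,k,[(np.round(a["location"],4).tolist(),round(a["p"],2),px(s,a["location"]).round().astype(int).tolist()) for a in r[:4]])
o=ctrl.get_obs();print(o)
E
```

```text
pics
scene long_board [([0.5001, -0.3251, -0.0009], 0.85, [171, 248])]
scene short_board [([0.4965, 0.3258, -0.004], 0.55, [400, 165])]
scene large_ring_mid [([0.4643, -0.1249, 0.015], 0.66, [247, 205])]
scene small_ring_mid [([0.4711, 0.1143, 0.0191], 0.8, [332, 176]), ([0.6683, 0.1328, 0.0433], 0.25, [391, 200])]
scene thick_plug_mid [([0.6686, 0.133, 0.0412], 0.93, [391, 201])]
scene slim_plug_mid [([0.7389, -0.1307, 0.0396], 0.89, [313, 260]), ([0.6557, -0.0541, 0.0416], 0.89, [321, 225]), ([0.6009, -0.1135, 0.041], 0.74, [283, 222]), ([0.6702, -0.1197, 0.0412], 0.55, [298, 240])]
scene v_block_mid [([0.543, 0.0108, 0.014], 0.95, [315, 203]), ([0.7493, -0.2407, -0.0024], 0.68, [267, 302])]
scene bearing [([0.7742, -0.0168, -0.0036], 0.73, [369, 266])]
scene cal_case []
scene grease_tin [([0.7602, 0.2535, 0.0003], 0.62, [456, 218])]
top long_board [([0.4973, -0.3248, -0.0017], 0.85, [448, 239])]
top short_board [([0.4974, 0.3227, 0.0047], 0.68, [189, 245])]
top large_ring_mid [([0.4627, -0.1263, 0.0144], 0.83, [370, 255]), ([0.7607, 0.2571, 0.0021], 0.67, [215, 139]), ([0.5395, 0.
[... 681 characters left out ...]
.0008], 0.78, [215, 140])]
{'clock': 1.1, 'joint_pos': array([ 9.30540841e+01,  2.05474133e+01,  6.81506007e-01,  1.50802620e-03,
       -7.01360529e+01, -1.65068697e+01]), 'qvel': array([ 0.02260326,  0.04523049, -0.06207938, -0.00427867,  0.10205247,
        0.00660501]), 'tau': array([ 3.58822399e-04, -5.82392871e+01,  2.93307316e+01,  7.00287536e+00,
        1.23837389e-02, -3.15610612e-05]), 'tool_pos': array([0.1570529 , 0.6564572 , 0.40465065]), 'orientation': array([ 1.79998524e+02, -1.91678174e-03, -1.34522731e+01]), 'force': array([-0.69817936, -0.43713741,  0.09087665]), 'moment': array([ 0.01230595,  0.00346879, -0.00522539]), 'gripper_force': 0.0, 'opening': 0.08734049817766654}
```

View images.

View pics/scene0.png

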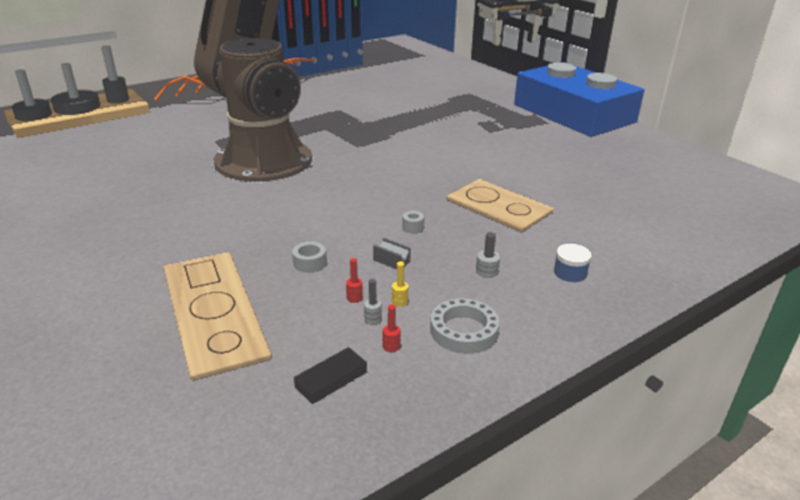

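View pics/top0.png

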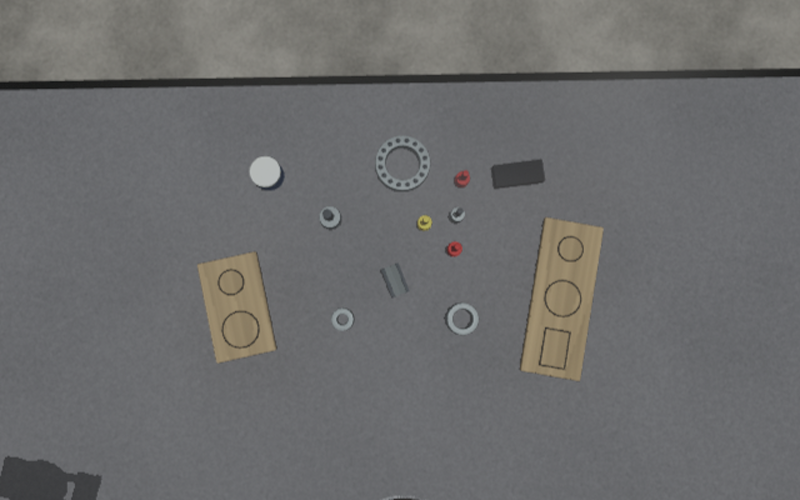

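The top view (pixel /1.25) shows these slim-plug candidates: grey (366,171), red (364,199), red (370,142) and yellow (340,178). I choose the grey one. The V-block is at (316,224), the large ring at (370,255), the small ring at (274,255) and the thick plug at (263,174). The long board is on the right and the short board on the left.

```bash
cat >> h.py <<'E'
def outlines(s,board,zt=0.012):
    """dark outlines inside the board's mask: list of (area, centre px, angle)"""
    r=ctrl.trace(s,board)
    if not r: return []
    m=r[0]["pixels"].astype(np.uint8)
    cs,_=cv2.findContours(m,cv2.RETR_EXTERNAL,cv2.CHAIN_APPROX_NONE)
    m=np.zeros_like(m); cv2.drawContours(m,[cv2.convexHull(max(cs,key=len))],-1,1,-1); m=cv2.erode(m,np.ones((5,5)))
    g=cv2.cvtColor(s["frame"],cv2.COLOR_RGB2GRAY).astype(float)
    bg=cv2.medianBlur(g.astype(np.uint8),21).astype(float)
    d=((g<bg-25)&(m>0)).astype(np.uint8)
    n,l,st,_=cv2.connectedComponentsWithStats(d,connectivity=8)
    out=[]
    for i in range(1,n):
        if st[i,2]*st[i,3]<60: continue
        ys,xs=np.where(l==i); P=np.array([ray(s,x,y,zt)[:2] for x,y in zip(xs,ys)],np.float32)
        c,wh,a=cv2.minAreaRect(P*1000)
        (ex,ey),_,_=cv2.fitEllipse(P*1000) if len(P)>5 else (c,0,0)
        out.append((np.round(c,1).tolist(),np.round(wh,1).tolist(),round(a,1),np.round([ex,ey],1).tolist()))
    return out
def goto(X,yaw=None):
    """shift (mm, tool axes) and wz (deg) so that the grasp point gets to X (z = grasp height), tool y at yaw"""
    from scipy.spatial.transform import Rotation as Ro
    o=ctrl.get_obs(); r,p,y=o["orientation"]; R=Ro.from_euler("xyz",[r,p,y],degrees=True)
    T=np.array(X)+[0,0,ctrl.hold_point_z]
    sh=R.inv().apply(T-o["tool_pos"])*1000
    w=None
    if yaw is not None:
        R2=Ro.from_euler("xyz",[180,0,yaw],degrees=True); w=(R.inv()*R2).as_rotvec(degrees=True).round(1).tolist()
    print("t",o["clock"],"tcp",o["tool_pos"].round(4).tolist(),"rpy",np.round([r,p,y],2).tolist(),"shift",sh.round(1).tolist(),"turn",w)
def tri(s1,p1,s2,p2):
    P=[np.array(s["K"])@np.c_[np.array(s["R"]),np.array(s["t"])] for s in (s1,s2)]
    X=cv2.triangulatePoints(P[0],P[1],np.array(p1,float).reshape(2,1),np.array(p2,float).reshape(2,1)); return (X[:3]/X[3]).ravel()
E
python3 - <<'E'
from h import *
a=ctrl.snapshot("top"); b=ctrl.snapshot("scene")
for k in ["long_board","short_board"]:
    for s in (a,b):
        print(k); [print("  ",o) for o in outlines(s,k)]
w=ctrl.snapshot("wrist"); save(w,"w0")
print(w["K"],np.array(w["R"]).round(3),-np.array(w["R"]).T@w["t"])
r=ctrl.trace(a,"v_block_mid")
ys,xs=np.where(r[0]["pixels"]); P=np.array([ray(a,x,y,.032)[:2] for x,y in zip(xs,ys)],np.float32)*1000
print(cv2.minAreaRect(P))
# two-view heights of the tops of tall/flat things via mask centroids
for k in ["large_ring_mid","small_ring_mid","v_block_mid","thick_plug_mid"]:
    c=[]
    for s in (a,b):
        m=ctrl.trace(s,k)[0]["pixels"]; ys,xs=np.where(m); c.append([xs.mean(),ys.mean()])
    print(k,tri(a,c[0],b,c[1]).round(4))
goto([0.5,0,0.246],0)
E
```

```text
long_board
   ([597.3, -344.5], [50.1, 50.2], 87.7, [597.7, -344.5])
   ([499.4, -324.3], [72.2, 71.9], 87.8, [499.6, -324.9])
   ([401.7, -305.4], [52.6, 77.1], 78.3, [401.6, -305.3])
long_board
   ([403.2, -306.6], [53.6, 79.9], 78.7, [399.0, -305.9])
   ([500.5, -326.1], [75.6, 74.3], 55.8, [499.9, -326.5])
   ([597.9, -345.6], [52.9, 52.4], 55.7, [597.9, -346.1])
short_board
   ([544.6, 331.5], [50.1, 51.5], 25.7, [544.9, 331.8])
   ([452.1, 313.0], [73.6, 73.4], 89.8, [451.6, 313.0])
short_board
   ([459.9, 305.8], [71.5, 60.8], 50.1, [453.5, 310.4])
   ([545.4, 329.7], [50.3, 50.4], 43.1, [545.1, 329.7])
[[276.74166219   0.         318.31655047]
 [  0.         276.74166219 196.11655842]
 [  0.           0.           1.        ]] [[-0.232 -0.973  0.001]
 [-0.938  0.224  0.266]
 [-0.259  0.061 -0.964]] [0.22726112 0.64016449 0.38509146]Traceback (most recent call last):
  File "<stdin>", line 9, in <module>
IndexError: list index out of range
```

View pics/w0.png

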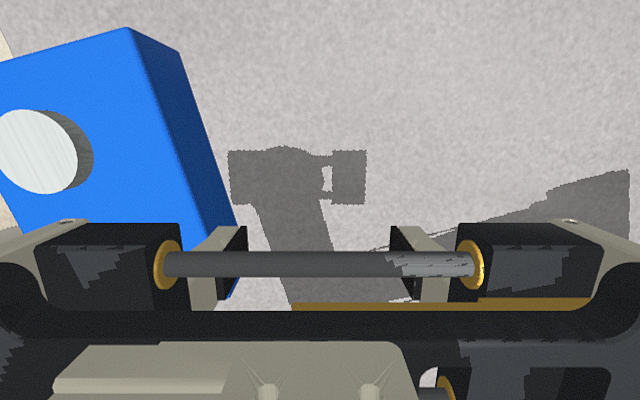

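The wrist view shows the blue box (60,160) and the shadow. The gripper fills the rows below 220. From both views the boards stand at about z=12 mm, with yaw about -11.4° (long) and +11.3° (short). Next I move over the V-block.

```bash
R='python3 -m inch'
$R '[0,155,190,15,0,0,0,0,155,190,15,0,0,0,0,155,190,15,0,0,0,0,155,190,15,0,0,0,0,155,190,15,0,0,0]'
$R '[0,155,190,15,0,0,0,0,155,190,15,0,0,0,0,155,190,15,0,0,0,0,155,190,15,0,0,0,0,155,190,15,0,0,0]'
$R '[0,147,185,15,0,0,0,0,147,185,15,0,0,0,0,147,185,15,0,0,0,0,147,185,15,0,0,0,0,147,185,15,0,0,0]'
$R '[0,0,0,0,0,0,-13.45,0,0,0,0,0,0,-13.45,0,0,0,0,0,0,-13.45]'
python3 - <<'E'
from h import *
w=ctrl.snapshot("wrist"); save(w,"w1"); a=ctrl.snapshot("top"); save(a,"t1"); b=ctrl.snapshot("scene"); save(b,"t2")
for s in (w,b):
  for k in names[2:7]:
    print(k,[(np.round(q["location"],4).tolist(),round(q["p"],2),px(s,q["location"]).round().astype(int).tolist()) for q in ctrl.mark_of(s,k)[:5]])
goto([0.47,0,0.2],0)
E
```

```text
clock: 2.0
tool_pos: [0.2642, 0.4334, 0.3897]
orientation: [-180.0, -0.0, -13.4]
force: [1.0, 0.6, 0.2]
opening: 0.0876
gripper_force: 0.0
clock: 2.5
tool_pos: [0.3704, 0.2126, 0.375]
orientation: [-179.9, -0.0, -13.4]
force: [1.3, 0.5, 0.0]
opening: 0.0877
gripper_force: 0.0
clock: 3.0
tool_pos: [0.4706, -0.0019, 0.3599]
orientation: [-180.0, -0.0, -13.5]
force: [0.5, 1.7, -0.1]
opening: 0.0876
gripper_force: 0.0
clock: 3.3
tool_pos: [0.4701, 0.0001, 0.3597]
orientation: [-180.0, -0.0, -0.0]
force: [-0.3, -0.8, 0.6]
opening: 0.0872
gripper_force: 0.0
large_ring_mid [([0.4628, -0.1225, 0.0128], 0.88, [419, 188]), ([0.4704, 0.104, 0.015], 0.37, [232, 182])]
small_ring_mid [([0.4683, 0.1055, 0.0151], 0.96, [231, 184])]
thick_plug_mid [([0.4703, 0.1035, 0.0127], 0.6, [233, 181])]
slim_plug_mid [([0.5989, -0.1127, 0.0431], 0.89, [434, 60])]
v_block_mid [([0.5441, 0.0078, 0.0197], 0.61, [312, 118])]
large_ring_mid [([0.4651, -0.1247, 0.0152], 0.87, [248, 205])]
small_ring_mid [([0.4682, 0.1088, 0.0171], 0.69, [330, 176])]
thick_plug_mid [([0.6672, 0.1328, 0.0423], 0.65, [391, 200])]
slim_plug_mid [([0.7375, -0.1297, 0.041], 0.89, [313, 259]), ([0.6557, -0.0566, 0.0405], 0.83, [320, 226]), ([0.6044, -0.1126, 0.0395], 0.72, [284, 223]), ([0.6694, -0.1191, 0.0399], 0.63, [298, 240])]
v_block_mid [([0.5448, 0.0109, 0.0144], 0.92, [315, 203])]
t 3.95 tcp [0.47, 0.0007, 0.3597] rpy [-180.0, -0.0, 0.0] shift [-0.0, 0.7, 0.4] turn [-0.0, -0.0, 0.0]
```

View pics/w1.png

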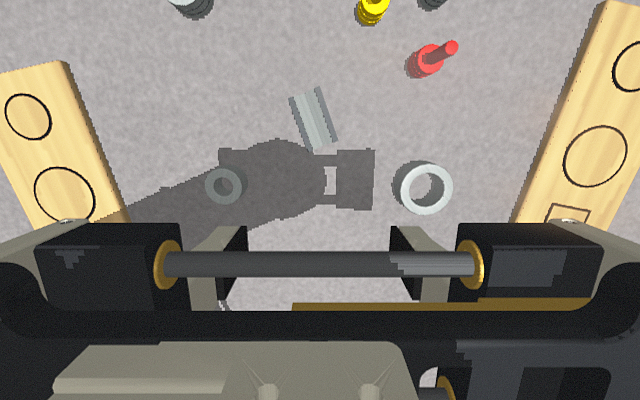

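The wrist view shows the V-block at (313,120), the large ring at (425,188), the small ring at (225,185), and boards at both edges. I'll fit known silhouettes to the masks, leaving the height free as a check.

```bash
cat >> h.py <<'E'
from scipy.optimize import minimize
def circ(r,z): a=np.linspace(0,2*np.pi,40,endpoint=False); return np.c_[r*np.cos(a),r*np.sin(a),0*a+z]
def box(a,b,h): return np.array([[i*a/2,j*b/2,k] for i in(-1,1) for j in(-1,1) for k in(0,h)])
models={"v_block_mid":[box(.06,.036,.032)],"large_ring_mid":[np.r_[circ(.031,0),circ(.031,.03)]],"small_ring_mid":[np.r_[circ(.022,0),circ(.022,.03)]],
"thick_plug_mid":[np.r_[circ(.021,0),circ(.021,.035)],np.r_[circ(.009,.035),circ(.009,.08)]],"slim_plug_mid":[np.r_[circ(.014,0),circ(.014,.035)],np.r_[circ(.006,.035),circ(.006,.08)]]}
def sil(s,k,q,S=4):
    c,sn=np.cos(q[3]),np.sin(q[3]); R=np.array([[c,-sn,0],[sn,c,0],[0,0,1]]); im=np.zeros((400*S,640*S),np.uint8)
    for m in models[k]:
        X=m@R.T+q[:3]; C=(X@np.array(s["R"]).T+s["t"])@np.array(s["K"]).T; p=(C[:,:2]/C[:,2:]+.5)*S
        cv2.fillPoly(im,[cv2.convexHull(p.astype(np.float32)).astype(np.int32)],1)
    return cv2.resize(im.astype(np.float32),(640,400),interpolation=cv2.INTER_AREA)
def fit(s,k,q0,yaw=False,zfree=False,mask=None):
    """q=(x,y,z0,yaw) by silhouette overlap; s: list of pictures"""
    M=[]
    for i in s:
        r=ctrl.trace(i,k)
        ps=px(i,[q0[0],q0[1],q0[2]+.015]).astype(int)
        r=[a for a in r if a["pixels"][max(ps[1]-8,0):ps[1]+9,max(ps[0]-8,0):ps[0]+9].any()]
        if not r: M.append(None); continue
        m=r[0]["pixels"].astype(np.uint8); cs,_=cv2.findContours(m,cv2.RETR_EXTERNAL,cv2.CHAIN_APPROX_NONE); cv2.drawContours(m,cs,-1,1,-1); M.append(m.astype(np.float32))
    n=[0,1]+([2] if zfree else [])+([3] if yaw else [])
    def f(v):
        q=np.array(q0,float); q[n]+=v*np.where(np.array(n)==3,.1,.01)
        c=0
        for i,m in zip(s,M):
            if m is None: continue
            p=sil(i,k,q); c+=np.abs(p-m).sum()/m.sum()
        return c
    best=min((minimize(f,np.zeros(len(n)),method="Nelder-Mead",options=dict(initial_simplex=np.r_[np.zeros((1,len(n))),sc*np.eye(len(n))],xatol=.01,fatol=1e-4)) for sc in(.5,-.5,1.5)),key=lambda r:r.fun)
    q=np.array(q0,float); q[n]+=best.x*np.where(np.array(n)==3,.1,.01)
    return (q[:3]*1000).round(1).tolist(),round(np.degrees(q[3]),1),round(best.fun,3),[m is not None for m in M]
E
python3 - <<'E'
from h import *
w=ctrl.snapshot("wrist"); a=ctrl.snapshot("top"); b=ctrl.snapshot("scene")
y=np.radians(17)
for S in ([w],[a],[b]): print("v",fit(S,"v_block_mid",[.542,.008,0,y],yaw=True))
print("v",fit([w,a,b],"v_block_mid",[.542,.008,0,y],yaw=True,zfree=True))
for k,q in (("large_ring_mid",[.463,-.124,0,0]),("small_ring_mid",[.468,.107,0,0])):
    print(k,[fit([s],k,q) for s in (w,a,b)],fit([w,a,b],k,q,zfree=True))
E
```

```text
v ([542.1, 5.8, 0.0], np.float64(20.3), np.float64(0.047), [True])
v ([543.2, 7.1, 0.0], np.float64(21.8), np.float64(0.342), [True])
v ([544.0, 5.9, 0.0], np.float64(19.4), np.float64(0.187), [True])
v ([542.5, 6.3, -0.7], np.float64(21.6), np.float64(0.601), [True, True, True])
large_ring_mid [([464.1, -124.7, 0.0], np.float64(0.0), np.float64(0.041), [True]), ([462.1, -127.3, 0.0], np.float64(0.0), np.float64(2.765), [True]), ([464.3, -123.2, 0.0], np.float64(0.0), np.float64(0.081), [True])] ([463.3, -124.4, -0.8], np.float64(0.0), np.float64(2.915), [True, True, True])
small_ring_mid [([467.6, 109.8, 0.0], np.float64(0.0), np.float64(0.067), [True]), ([468.0, 107.0, 0.0], np.float64(0.0), np.float64(0.0), [False]), ([468.3, 110.2, 0.0], np.float64(0.0), np.float64(0.067), [True])] ([467.2, 111.0, -1.3], np.float64(0.0), np.float64(0.132), [True, False, True])
```

```bash
R='python3 -m inch'
$R '[0,72.5,-5.5,100,0,0,-20.5,0,72.5,-5.5,100,0,0,-20.5,0,72.5,-5.5,130,0,0,-20.5,0,72.5,-5.5,130,0,0,-20.5]'
$R '[0,0,0,15,0,0,0,0,0,0,30,0,0,0,0,0,0,42,0,0,0,0,0,0,47.5,0,0,0,0,0,0,47.5,0,0,0]'
python3 -c "
from h import *
goto([.5425,.006,.023],20.5)"
$R '[1,0,0,0,0,0,0,1,0,0,0,0,0,0,1,0,0,0,0,0,0,1,0,0,0,0,0,0,1,0,0,0,0,0,0]'
```

```text
clock: 5.4
tool_pos: [0.5417, 0.0056, 0.2225]
orientation: [-180.0, 0.7, 20.5]
force: [-0.8, -0.5, -1.2]
opening: 0.0874
gripper_force: 0.0
clock: 5.9
tool_pos: [0.5424, 0.0061, 0.1824]
orientation: [180.0, 0.0, 20.5]
force: [-0.5, 0.7, -0.6]
opening: 0.0877
gripper_force: 0.0
t 5.9 tcp [0.5424, 0.0061, 0.1824] rpy [180.0, 0.01, 20.48] shift [0.0, 0.2, 0.1] turn [0.0, 0.0, -0.0]
clock: 6.4
tool_pos: [0.5426, 0.0061, 0.1824]
orientation: [180.0, -0.0, 20.5]
force: [0.3, 0.1, 1.7]
opening: 0.0532
gripper_force: 0.0
```

```bash
R='python3 -m inch'
$R '[1,0,0,0,0,0,0,1,0,0,0,0,0,0,1,0,0,0,0,0,0]'
$R '[1,0,0,-30,0,0,0,1,0,0,-60,0,0,0,1,0,0,-100,0,0,0,1,0,0,-100,0,0,0]'
$R '[1,-40,40,0,0,0,0,1,-80,80,0,0,0,0,1,-120.5,121.5,0,0,0,0,1,-120.5,121.5,0,0,0,0]'
$R '[1,-40,40,0,0,0,0,1,-80,80,0,0,0,0,1,-120.5,121.5,0,0,0,0,1,-120.5,121.5,0,0,0,0]'
$R '[1,0,0,0,0,0,8,1,0,0,0,0,0,16,1,0,0,0,0,0,24,1,0,0,0,0,0,31.9,1,0,0,0,0,0,31.9]'
python3 - <<'E'
from h import *
w=ctrl.snapshot("wrist"); save(w,"w2")
print(outlines(w,"long_board"))
goto([.402,-.306,.035],-11.4)
E
```

```text
clock: 6.7
tool_pos: [0.5426, 0.0061, 0.1821]
orientation: [180.0, 0.0, 20.5]
force: [0.1, 0.1, -0.0]
opening: 0.0354
gripper_force: 30.0
clock: 7.1
tool_pos: [0.5442, 0.0065, 0.287]
orientation: [179.9, -0.5, 20.6]
force: [1.6, 0.8, -2.7]
opening: 0.0357
gripper_force: 30.0
clock: 7.5
tool_pos: [0.4695, -0.1523, 0.2811]
orientation: [-179.9, 0.1, 20.4]
force: [0.3, 0.7, -3.6]
opening: 0.0359
gripper_force: 30.0
clock: 7.9
tool_pos: [0.3996, -0.3082, 0.2812]
orientation: [-179.9, 0.1, 20.3]
force: [0.7, -0.0, -2.5]
opening: 0.0354
gripper_force: 30.0
clock: 8.4
tool_pos: [0.4014, -0.3057, 0.2813]
orientation: [-180.0, 0.1, -11.6]
force: [0.8, 0.7, -3.3]
opening: 0.0365
gripper_force: 30.0
[([500.0, -325.8], [74.1, 74.5], 87.7, [499.9, -325.8]), ([418.1, -304.4], [66.0, 51.6], 84.1, [408.7, -306.0]), ([404.1, -304.7], [35.5, 6.8], 78.5, [404.3, -305.7])]
t 8.5 tcp [0.4016, -0.3057, 0.2816] rpy [-179.98, 0.06, -11.18] shift [0.5, 0.2, 87.3] turn [-0.0, 0.1, 0.2]
```

View pics/w2.png

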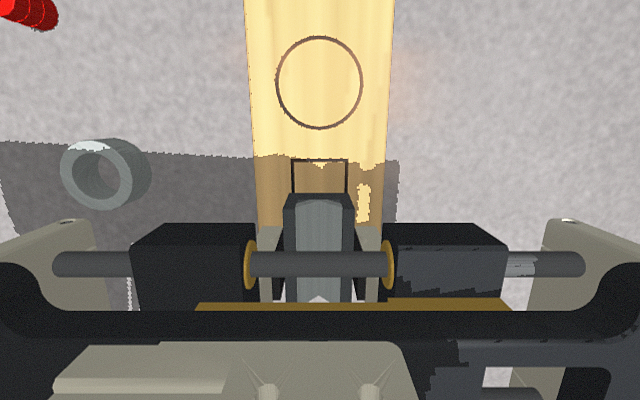

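The V-block is held at (318,240) and lines up with the rectangle's visible far edge at (320,160). Lowering and releasing.

```bash
R='python3 -m inch'
$R '[1,0.5,0.2,30,0,0,0,1,0.5,0.2,60,0,0,0,1,0.5,0.2,76,0,0,0,1,0.5,0.2,82,0,0,0,1,0.5,0.2,82,0,0,0]'
$R '[1,0,0,2,0,0,0,1,0,0,4,0,0,0,1,0,0,5.5,0,0,0,1,0,0,5.5,0,0,0]'
python3 -c "
from h import *
goto([.402,-.306,.035],-11.4)"
```

```text
clock: 9.0
tool_pos: [0.4022, -0.3061, 0.1995]
orientation: [-180.0, 0.1, -11.3]
force: [-0.6, -0.0, -3.2]
opening: 0.0358
gripper_force: 30.0
clock: 9.4
tool_pos: [0.4024, -0.3062, 0.195]
orientation: [180.0, -0.0, -11.4]
force: [1.1, 0.1, -2.7]
opening: 0.0359
gripper_force: 30.0
t 9.4 tcp [0.4024, -0.3062, 0.195] rpy [180.0, -0.04, -11.39] shift [-0.4, -0.1, 0.7] turn [0.0, -0.0, 0.0]
```

```bash
R='python3 -m inch'
$R '[1,0,0,1.3,0,0,0,1,0,0,1.3,0,0,0,0,0,0,1.3,0,0,0,0,0,0,1.3,0,0,0,0,0,0,1.3,0,0,0]'
$R '[0,0,0,0,0,0,0,0,0,0,0,0,0,0,0,0,0,-30,0,0,0,0,0,0,-70,0,0,0,0,0,0,-100,0,0,0]'
$R '[0,6,-47,0,0,0,0,0,12,-95,0,0,0,0,0,18,-143,0,0,0,0,0,24,-190.5,0,0,0,0,0,24,-190.5,0,0,0,0]'
python3 - <<'E'
from h import *
a=ctrl.snapshot("top"); b=ctrl.snapshot("scene"); w=ctrl.snapshot("wrist")
for s in (a,b): print(fit([s],"v_block_mid",[.402,-.306,.012,np.radians(-11.4)],yaw=True))
save(a,"t3",(400,200,500,300),4); save(w,"w3")
print("ring",fit([b],"large_ring_mid",[.464,-.1243,0,0]))
goto([.4638,-.1243,.022],-11.4)
E
```

```text
clock: 9.9
tool_pos: [0.4025, -0.3062, 0.1935]
orientation: [180.0, -0.0, -11.4]
force: [-0.4, 0.3, 0.5]
opening: 0.0546
gripper_force: 0.0
clock: 10.4
tool_pos: [0.4025, -0.3063, 0.2952]
orientation: [180.0, -0.0, -11.4]
force: [0.7, -0.3, -0.4]
opening: 0.0868
gripper_force: 0.0
clock: 10.9
tool_pos: [0.4653, -0.1201, 0.2938]
orientation: [-180.0, -0.1, -11.1]
force: [0.3, -0.6, 0.4]
opening: 0.0876
gripper_force: 0.0
([401.1, -308.3, 12.0], np.float64(-13.2), np.float64(1.261), [True])
([402.4, -305.7, 12.0], np.float64(-12.5), np.float64(0.139), [True])
ring ([464.4, -125.0, 0.0], np.float64(0.0), np.float64(0.06), [True])
t 11.2 tcp [0.4631, -0.1252, 0.2932] rpy [179.99, 0.02, -11.5] shift [0.5, -1.0, 111.9] turn [0.0, 0.0, -0.1]
```

View pics/t3.png

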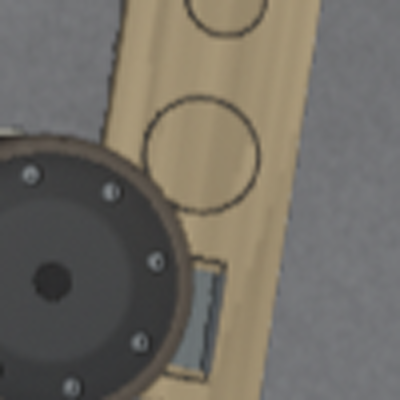

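The crop shows the V-block inside the rectangle at crop (195,320), partly hidden by the arm. I'll check it again later. Next is the large ring.

```bash
R='python3 -m inch'
$R '[0,0.8,-0.5,40,0,0,0,0,0.8,-0.5,75,0,0,0,0,0.8,-0.5,100,0,0,0,0,0.8,-0.5,112,0,0,0,0,0.8,-0.5,112,0,0,0]'
$R '[1,0,0,0,0,0,0,1,0,0,0,0,0,0,1,0,0,0,0,0,0,1,0,0,0,0,0,0,1,0,0,0,0,0,0]'
python3 -c "
from h import *
goto([.4998,-.3255,.034],-11.4)"
```

```text
clock: 11.7
tool_pos: [0.4635, -0.1251, 0.1798]
orientation: [179.9, 0.2, -11.5]
force: [-0.0, 0.2, -0.1]
opening: 0.0878
gripper_force: 0.0
clock: 12.2
tool_pos: [0.4645, -0.124, 0.1818]
orientation: [180.0, -0.0, -11.4]
force: [-0.8, -2.0, 4.5]
opening: 0.0619
gripper_force: 30.0
t 12.2 tcp [0.4645, -0.124, 0.1818] rpy [180.0, -0.04, -11.39] shift [74.4, 190.6, -11.4] turn [0.0, -0.0, 0.0]
```

```bash
R='python3 -m inch'
$R '[1,0,0,-30,0,0,0,1,0,0,-60,0,0,0,1,0,0,-80,0,0,0,1,0,0,-80,0,0,0]'
$R '[1,18,45,0,0,0,0,1,36,90,0,0,0,0,1,54,136,0,0,0,0,1,74.4,190.6,0,0,0,0,1,74.4,190.6,0,0,0,0]'
$R '[1,0,0,0,0,0,0,1,0,0,0,0,0,0]'
python3 - <<'E'
from h import *
w=ctrl.snapshot("wrist")
print(outlines(w,"long_board"))
goto([.4998,-.3255,.0348],-11.4)
E
```

```text
clock: 12.6
tool_pos: [0.4652, -0.1237, 0.2638]
orientation: [-179.9, -0.3, -11.4]
force: [0.6, -0.6, -3.6]
opening: 0.062
gripper_force: 30.0
clock: 13.1
tool_pos: [0.4996, -0.3294, 0.2591]
orientation: [180.0, 0.1, -11.6]
force: [-1.2, 0.7, -3.3]
opening: 0.0618
gripper_force: 30.0
clock: 13.3
tool_pos: [0.4989, -0.325, 0.2597]
orientation: [-180.0, 0.2, -11.5]
force: [-0.3, 0.7, -2.6]
opening: 0.0621
gripper_force: 30.0
[([597.8, -345.3], [52.5, 52.1], 76.7, [597.9, -345.4]), ([508.9, -327.0], [81.9, 55.3], 77.9, [492.3, -323.7])]
t 13.4 tcp [0.4994, -0.3243, 0.2607] rpy [-179.98, 0.07, -11.35] shift [0.8, 1.1, 66.6] turn [-0.0, 0.1, 0.0]
```

```bash
R='python3 -m inch'
$R '[1,0.4,0.6,30,0,0,0,1,0.4,0.6,50,0,0,0,1,0.4,0.6,60,0,0,0,1,0.4,0.6,64,0,0,0,1,0.4,0.6,66,0,0,0]'
$R '[1,0,0,0.5,0,0,0,1,0,0,1,0,0,0,1,0,0,1,0,0,0]'
python3 -c "
from h import *
goto([.4998,-.3255,.0348],-11.4)"
```

```text
clock: 13.9
tool_pos: [0.5004, -0.3256, 0.1957]
orientation: [180.0, -0.0, -11.3]
force: [0.3, 0.1, -3.5]
opening: 0.0617
gripper_force: 30.0
clock: 14.2
tool_pos: [0.5002, -0.3261, 0.195]
orientation: [180.0, -0.1, -11.4]
force: [-0.1, -0.6, -3.3]
opening: 0.062
gripper_force: 30.0
t 14.2 tcp [0.5002, -0.3261, 0.195] rpy [179.99, -0.07, -11.4] shift [-0.5, -0.6, 0.9] turn [0.0, -0.1, -0.0]
```

```bash
R='python3 -m inch'
$R '[1,-0.3,-0.3,1.3,0,0,0,1,-0.3,-0.3,1.3,0,0,0,0,-0.3,-0.3,1.3,0,0,0,0,-0.3,-0.3,1.3,0,0,0,0,-0.3,-0.3,1.3,0,0,0]'
$R '[0,0,0,0,0,0,0,0,0,0,-30,0,0,0,0,0,0,-70,0,0,0,0,0,0,-115,0,0,0,0,0,0,-150,0,0,0]'
$R '[0,4,-48,0,0,0,0,0,8,-96,0,0,0,0,0,12,-145,0,0,0,0,0,18,-190,0,0,0,0,0,18,-214,0,0,0,0]'
$R '[0.5,0,0,0,0,0,0,0.5,0,0,0,0,0,0]'
python3 - <<'E'
from h import *
w=ctrl.snapshot("wrist"); save(w,"w4"); a=ctrl.snapshot("top"); b=ctrl.snapshot("scene")
print("ringplaced",[fit([s],"large_ring_mid",[.4998,-.3255,.012,0]) for s in (a,b)])
print("vplaced",[fit([s],"v_block_mid",[.402,-.306,.012,-.2],yaw=True) for s in (a,b)])
print("slim",[fit([s],"slim_plug_mid",[.6695,-.1195,0,0]) for s in (w,a,b)],fit([w,b],"slim_plug_mid",[.6695,-.1195,0,0],zfree=True))
for q in ctrl.mark_of(w,"slim_plug_mid"): print(q["location"].round(4) if hasattr(q["location"],'round') else q["location"],q["p"],px(w,q["location"]).round())
save(a,"t4",(400,180,500,300),5)
goto([.6695,-.1195,.06],-11.4)
E
```

```text
clock: 14.7
tool_pos: [0.4998, -0.3258, 0.1932]
orientation: [180.0, -0.0, -11.4]
force: [-0.1, -0.0, 0.3]
opening: 0.0805
gripper_force: 0.0
clock: 15.2
tool_pos: [0.4998, -0.3258, 0.3458]
orientation: [180.0, -0.1, -11.4]
force: [1.0, -0.1, 0.1]
opening: 0.088
gripper_force: 0.0
clock: 15.7
tool_pos: [0.5606, -0.1166, 0.3432]
orientation: [-180.0, -0.0, -11.3]
force: [-0.2, -0.1, 0.7]
opening: 0.0873
gripper_force: 0.0
clock: 15.9
tool_pos: [0.5597, -0.1189, 0.343]
orientation: [180.0, 0.0, -11.3]
force: [0.4, -0.9, 0.6]
opening: 0.0771
gripper_force: 0.0
ringplaced [([498.6, -324.9, 12.0], np.float64(0.0), np.float64(0.098), [True]), ([499.8, -325.5, 12.0], np.float64(0.0), np.float64(0.0), [False])]
vplaced [([402.4, -305.8, 12.0], np.float64(-11.1), np.float64(0.106), [True]), ([400.2, -304.2, 12.0], np.float64(-13.4), np.float64(0.19), [True])]
slim [([668.7, -120.3, 0.0], np.float64(0.0), np.float64(0.103), [True]), ([669.5, -119.5, 0.0], np.float64(0.0), np.float64(0.0), [False]), ([668.9, -119.6, 0.0], np.float64(0.0), np.float64(0.088), [True])] ([668.8, -120.1, -0.3], np.float64(0.0), np.float64(0.192), [True, True])
[0.6552, -0.0548, 0.0397] 0.84 [235. 110.]
[0.5977, -0.1097, 0.0424] 0.74 [302. 157.]
[0.6709, -0.1208, 0.0403] 0.7 [298.  79.]
[0.4984, -0.3277, 0.0269] 0.37 [512. 204.]
t 16.55 tcp [0.5596, -0.1196, 0.3431] rpy [-180.0, -0.0, -11.41] shift [107.7, -21.8, 123.8] turn [-0.0, -0.0, -0.0]
```

View pics/w4.png

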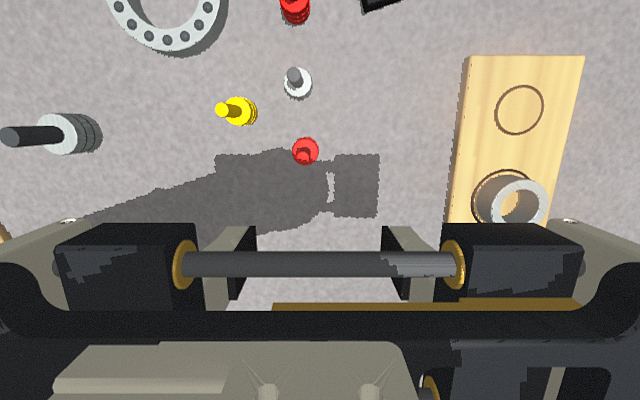

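View pics/t4.png

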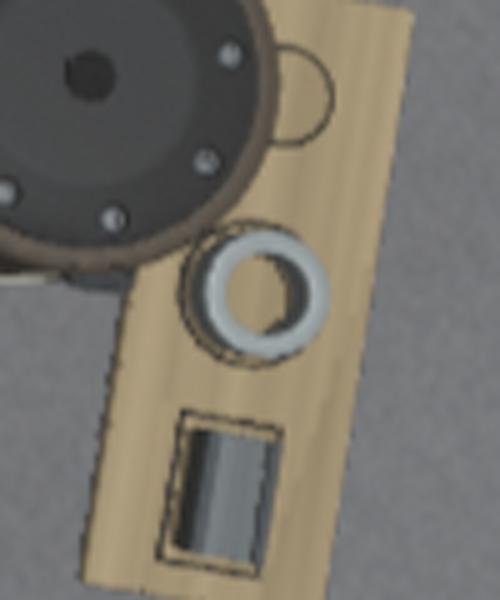

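The wrist crop shows the grey slim plug at (297,80), the yellow one at (236,111), and the red ones at (305,150) and (295,8). The ring and V-block sit centred to within about 1.5 mm. I'll approach the grey plug with the fingers half closed.

```bash
R='python3 -m inch'
$R '[0.5,40,-8,0,0,0,0,0.5,80,-16,0,0,0,0,0.5,107.2,-21.2,0,0,0,0,0.5,107.2,-21.2,0,0,0,0,0.5,107.2,-21.2,0,0,0,0]'
$R '[0.5,0,0,25,0,0,0,0.5,0,0,50,0,0,0,0.5,0,0,50,0,0,0]'
python3 -c "
from h import *
w=ctrl.snapshot('wrist'); save(w,'w5')
goto([.6689,-.120,.06],-11.4)"
```

```text
clock: 17.05
tool_pos: [0.6691, -0.1199, 0.342]
orientation: [180.0, 0.1, -11.4]
force: [0.5, -0.9, -0.2]
opening: 0.0438
gripper_force: 0.0
clock: 17.35
tool_pos: [0.6667, -0.1198, 0.2899]
orientation: [180.0, 0.3, -11.4]
force: [0.1, 0.6, -0.7]
opening: 0.0438
gripper_force: 0.0
t 17.4 tcp [0.6677, -0.1199, 0.2921] rpy [179.95, 0.18, -11.41] shift [1.4, -0.2, 72.8] turn [0.0, 0.2, -0.0]
```

View pics/w5.png

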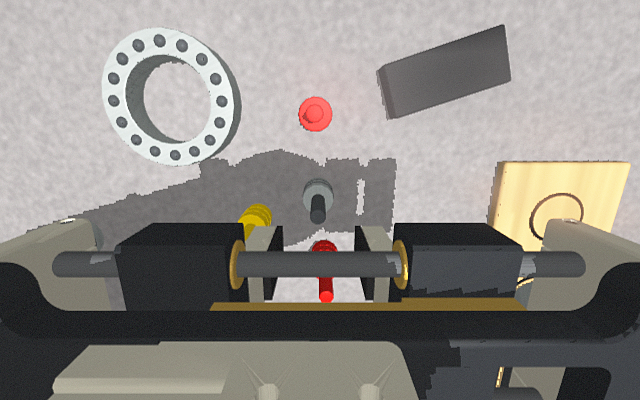

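The grey plug at (318,200) is centred between the fingers, and the yellow one at (255,220) is clear of them. Descending.

```bash
R='python3 -m inch'
$R '[0.5,0.3,0,25,0,0,0,0.5,0.3,0,50,0,0,0,0.5,0.3,0,68,0,0,0,0.5,0.3,0,73,0,0,0,0.5,0.3,0,73,0,0,0]'
python3 -c "
from h import *
goto([.6689,-.120,.06],-11.4)"
$R '[1,0,0,0,0,0,0,1,0,0,0,0,0,0,1,0,0,0,0,0,0,1,0,0,0,0,0,0,1,0,0,0,0,0,0]'
$R '[1,0,0,-30,0,0,0,1,0,0,-60,0,0,0,1,0,0,-100,0,0,0,1,0,0,-110,0,0,0,1,0,0,-110,0,0,0]'
python3 -c "
from h import *
goto([.5979,-.3453,.0718],-11.4)"
```

```text
clock: 17.9
tool_pos: [0.6694, -0.12, 0.221]
orientation: [180.0, -0.0, -11.4]
force: [0.3, -0.6, -0.1]
opening: 0.0438
gripper_force: 0.0
t 17.9 tcp [0.6694, -0.12, 0.221] rpy [179.99, -0.03, -11.39] shift [-0.5, 0.1, 1.7] turn [0.0, -0.0, 0.0]
clock: 18.4
tool_pos: [0.6693, -0.12, 0.2205]
orientation: [-180.0, -0.0, -11.4]
force: [-0.4, -0.4, 1.7]
opening: 0.0115
gripper_force: 30.0
clock: 18.9
tool_pos: [0.6696, -0.1199, 0.3322]
orientation: [-179.9, -0.2, -11.4]
force: [0.6, -0.1, -2.9]
opening: 0.0112
gripper_force: 30.0
t 18.9 tcp [0.6696, -0.1199, 0.3322] rpy [-179.94, -0.21, -11.4] shift [-26.1, 235.2, 100.8] turn [-0.1, -0.2, -0.0]
```

```bash
R='python3 -m inch'
$R '[1,-5,47,0,0,0,0,1,-10,94,0,0,0,0,1,-16,141,0,0,0,0,1,-21,188,0,0,0,0,1,-26,235,0,0,0,0]'
$R '[1,0,0,0,0,0,0,1,0,0,0,0,0,0]'
python3 - <<'E'
from h import *
w=ctrl.snapshot("wrist"); save(w,"w6")
goto([.5979,-.3453,.0735],-11.4)
E
```

```text
clock: 19.4
tool_pos: [0.596, -0.3464, 0.3276]
orientation: [-180.0, 0.2, -11.4]
force: [1.1, -0.5, -2.2]
opening: 0.0113
gripper_force: 30.0
clock: 19.6
tool_pos: [0.5961, -0.3464, 0.3275]
orientation: [-180.0, 0.2, -11.6]
force: [0.6, 0.2, -2.0]
opening: 0.0113
gripper_force: 30.0
t 19.65 tcp [0.5967, -0.3453, 0.3279] rpy [-179.96, 0.17, -11.48] shift [1.5, -0.2, 95.1] turn [-0.0, 0.2, -0.1]
```

View pics/w6.png

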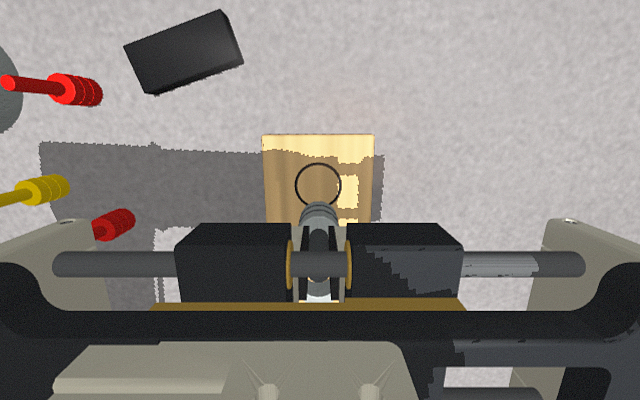

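The plug is held at (318,220) with the small circle at (318,185) ahead of it and the board aligned. Lowering.

```bash
R='python3 -m inch'
$R '[1,0.8,0,30,0,0,0,1,0.8,0,60,0,0,0,1,0.8,0,80,0,0,0,1,0.8,0,90,0,0,0,1,0.8,0,92,0,0,0]'
$R '[1,0,0,0.5,0,0,0,1,0,0,1,0,0,0,1,0,0,1,0,0,0]'
python3 -c "
from h import *
goto([.5979,-.3453,.0735],-11.4)"
```

```text
clock: 20.15
tool_pos: [0.5982, -0.3441, 0.2363]
orientation: [-180.0, 0.2, -11.3]
force: [0.8, 0.1, -1.3]
opening: 0.0115
gripper_force: 30.0
clock: 20.45
tool_pos: [0.5985, -0.3453, 0.2383]
orientation: [180.0, -0.1, -11.4]
force: [-0.3, 0.5, -1.6]
opening: 0.0112
gripper_force: 30.0
t 20.45 tcp [0.5985, -0.3453, 0.2383] rpy [179.99, -0.11, -11.39] shift [-0.6, 0.1, 5.5] turn [0.0, -0.1, 0.0]
```

```bash
R='python3 -m inch'
$R '[1,-0.4,0,2,0,0,0,1,-0.4,0,4,0,0,0,1,-0.4,0,5,0,0,0,1,-0.4,0,5,0,0,0]'
python3 -c "
from h import *
goto([.5979,-.3453,.0735],-11.4)"
```

```text
clock: 20.85
tool_pos: [0.5977, -0.3453, 0.2325]
orientation: [180.0, -0.0, -11.4]
force: [-0.9, 0.6, 2.8]
opening: 0.011
gripper_force: 30.0
t 20.85 tcp [0.5977, -0.3453, 0.2325] rpy [179.99, -0.01, -11.4] shift [0.2, -0.1, -0.3] turn [0.0, -0.0, -0.0]
```

```bash
R='python3 -m inch'
$R '[0.5,0,0,0,0,0,0,0.5,0,0,0,0,0,0,0.5,0,0,0,0,0,0,0.5,0,0,-20,0,0,0,0.5,0,0,-60,0,0,0]'
$R '[0,0,0,-30,0,0,0,0,0,0,-55,0,0,0,0,0,0,-55,0,0,0]'
$R '[0,-21,-42,0,0,0,0,0,-42,-84,0,0,0,0,0,-64,-126,0,0,0,0,0,-86,-168,0,0,0,0,0,-108.5,-210,0,0,0,0]'
$R '[0,-21,-42,0,0,0,0,0,-42,-84,0,0,0,0,0,-64,-126,0,0,0,0,0,-86,-168,0,0,0,0,0,-108.5,-210,0,0,0,0]'
$R '[0,0,0,0,0,0,0,0,0,0,0,0,0,0]'
python3 - <<'E'
from h import *
a=ctrl.snapshot("top"); b=ctrl.snapshot("scene")
print("slim",[fit([s],"slim_plug_mid",[.598,-.345,.012,0]) for s in (a,b)])
print("lring",[fit([s],"large_ring_mid",[.4998,-.3255,.012,0]) for s in (a,b)])
print("v",[fit([s],"v_block_mid",[.402,-.306,.012,-.2],yaw=True) for s in (a,b)])
print("sring",[fit([s],"small_ring_mid",[.468,.11,0,0]) for s in (a,b)])
save(b,"s7",(110,180,310,310),4)
goto([.468,.110,.022],-11.4)
E
```

```text
clock: 21.35
tool_pos: [0.5967, -0.3448, 0.2889]
orientation: [-179.9, 0.4, -11.4]
force: [0.7, -0.6, -0.5]
opening: 0.0423
gripper_force: 0.0
clock: 21.65
tool_pos: [0.5986, -0.3457, 0.3519]
orientation: [179.9, -0.4, -11.4]
force: [-0.3, 0.1, -0.6]
opening: 0.0623
gripper_force: 0.0
clock: 22.15
tool_pos: [0.532, -0.1164, 0.3466]
orientation: [180.0, 0.0, -11.4]
force: [0.7, 1.3, -0.6]
opening: 0.087
gripper_force: 0.0
clock: 22.65
tool_pos: [0.467, 0.111, 0.347]
orientation: [-180.0, -0.0, -11.4]
force: [1.8, 1.5, -0.2]
opening: 0.0875
gripper_force: 0.0
clock: 22.85
tool_pos: [0.4676, 0.1105, 0.3469]
orientation: [180.0, 0.0, -11.2]
force: [-0.1, -0.3, 0.7]
opening: 0.0876
gripper_force: 0.0
slim [([596.0, -343.5, 12.0], np.float64(0.0), np.float64(0.077), [True]), ([598.0, -345.0, 12.0], np.float64(0.0), np.float64(0.0), [False])]
lring [([498.5, -325.2, 12.0], np.float64(0.0), np.float64(0.049), [True]), ([500.1, -324.1, 12.0], np.float64(0.0), np.float64(0.217), [True])]
v [([401.5, -305.7, 12.0], np.float64(-12.0), np.float64(0.064), [True]), ([399.0, -304.4, 12.0], np.float64(-14.1), np.float64(0.268), [True])]
sring [([468.0, 110.0, 0.0], np.float64(0.0), np.float64(0.0), [False]), ([468.0, 110.4, 0.0], np.float64(0.0), np.float64(0.106), [True])]
t 23.35 tcp [0.4682, 0.1088, 0.347] rpy [180.0, 0.0, -11.47] shift [-0.4, -1.1, 165.7] turn [0.0, 0.0, -0.1]
```

View pics/s7.png

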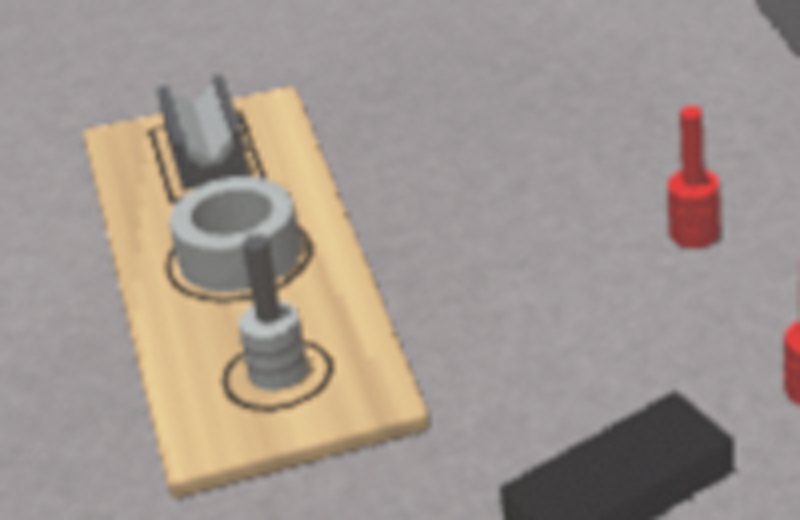

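The crop shows the slim plug upright and near-centred in its circle at (278,372), with the ring and V-block centred in theirs. Next is the small ring.

```bash
R='python3 -m inch'
$R '[0,0,-0.6,45,0,0,0,0,0,-0.6,90,0,0,0,0,0,-0.6,130,0,0,0,0,0,-0.6,155,0,0,0,0,0,-0.6,163,0,0,0]'
$R '[0,0,0,2,0,0,0,1,0,0,2,0,0,0,1,0,0,2,0,0,0,1,0,0,2,0,0,0,1,0,0,2,0,0,0]'
$R '[1,0,0,0,0,0,0,1,0,0,0,0,0,0,1,0,0,0,0,0,0]'
python3 -c "
from h import *
goto([.4518,.3125,.034],-11.4)"
```

```text
clock: 23.85
tool_pos: [0.4673, 0.1092, 0.1816]
orientation: [179.8, 0.2, -11.4]
force: [-0.6, -0.8, 0.3]
opening: 0.0877
gripper_force: 0.0
clock: 24.35
tool_pos: [0.4684, 0.1101, 0.183]
orientation: [-179.9, -0.1, -11.4]
force: [0.1, -0.9, -0.4]
opening: 0.0611
gripper_force: 0.0
clock: 24.65
tool_pos: [0.4682, 0.11, 0.1823]
orientation: [-180.0, -0.0, -11.4]
force: [-0.7, 0.6, 3.8]
opening: 0.0431
gripper_force: 30.0
t 24.65 tcp [0.4682, 0.11, 0.1823] rpy [-179.99, -0.01, -11.4] shift [-56.1, -195.3, -11.0] turn [-0.0, -0.0, 0.0]
```

```bash
R='python3 -m inch'
$R '[1,0,0,-30,0,0,0,1,0,0,-60,0,0,0,1,0,0,-80,0,0,0,1,0,0,-80,0,0,0]'
$R '[1,-13,-45,0,0,0,0,1,-26,-90,0,0,0,0,1,-40,-139,0,0,0,0,1,-53,-184,0,0,0,0,1,-56.1,-195.3,0,0,0,0]'
$R '[1,0,0,0,0,0,0,1,0,0,0,0,0,0]'
python3 - <<'E'
from h import *
w=ctrl.snapshot("wrist"); save(w,"w8")
print(outlines(w,"short_board"))
goto([.4518,.3125,.0353],-11.4)
E
```

```text
clock: 25.05
tool_pos: [0.4688, 0.1104, 0.2644]
orientation: [-179.8, -0.2, -11.4]
force: [0.2, -0.1, -2.3]
opening: 0.0432
gripper_force: 30.0
clock: 25.55
tool_pos: [0.4513, 0.3165, 0.2607]
orientation: [180.0, 0.0, -11.2]
force: [-0.2, -0.5, -3.2]
opening: 0.0431
gripper_force: 30.0
clock: 25.75
tool_pos: [0.4512, 0.3118, 0.2606]
orientation: [179.9, 0.1, -11.4]
force: [-0.6, -0.3, -1.7]
opening: 0.0433
gripper_force: 30.0
[([545.3, 330.8], [52.0, 52.4], 0.8, [545.3, 330.8]), ([459.7, 310.8], [73.8, 58.7], 80.4, [451.3, 312.2]), ([422.2, 280.8], [8.2, 6.7], 78.6, [421.9, 281.4])]
t 25.85 tcp [0.4515, 0.3112, 0.2613] rpy [179.91, 0.05, -11.46] shift [0.0, -1.4, 66.7] turn [0.1, 0.1, -0.1]
```

View pics/w8.png

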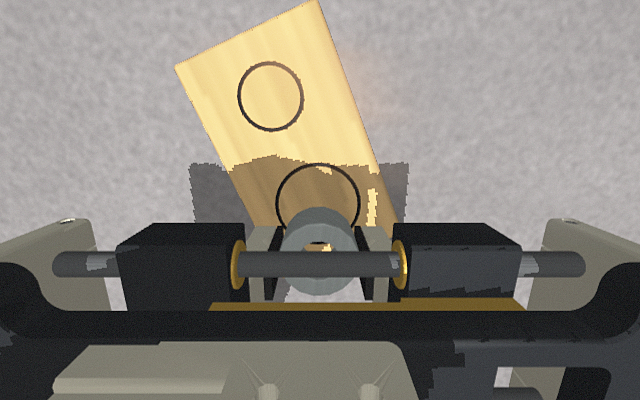

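The ring is held at (320,250), with the large circle at (318,205) ahead of it. The small circle measures (545.2, 331.0). Lowering.

```bash
R='python3 -m inch'
$R '[1,0.3,-0.7,30,0,0,0,1,0.3,-0.7,50,0,0,0,1,0.3,-0.7,60,0,0,0,1,0.3,-0.7,65,0,0,0,1,0.3,-0.7,65,0,0,0]'
$R '[1,0,0,1,0,0,0,1,0,0,2,0,0,0,1,0,0,2.5,0,0,0,1,0,0,2.5,0,0,0]'
python3 -c "
from h import *
goto([.4518,.3125,.0353],-11.4)"
```

```text
clock: 26.35
tool_pos: [0.4524, 0.3126, 0.1969]
orientation: [180.0, 0.0, -11.4]
force: [-0.8, 0.1, -2.9]
opening: 0.0433
gripper_force: 30.0
clock: 26.75
tool_pos: [0.4522, 0.3132, 0.1949]
orientation: [-180.0, -0.0, -11.4]
force: [-0.1, -0.5, -2.4]
opening: 0.0431
gripper_force: 30.0
t 26.75 tcp [0.4522, 0.3132, 0.1949] rpy [-179.97, -0.01, -11.4] shift [-0.2, 0.8, 0.3] turn [-0.0, -0.0, 0.0]
```

```bash
R='python3 -m inch'
$R '[1,-0.2,0.6,0.9,0,0,0,1,-0.2,0.6,0.9,0,0,0,0,-0.2,0.6,0.9,0,0,0,0,-0.2,0.6,0.9,0,0,0,0,-0.2,0.6,0.9,0,0,0]'
$R '[0,0,0,0,0,0,0,0,0,0,-30,0,0,0,0,0,0,-70,0,0,0,0,0,0,-115,0,0,0,0,0,0,-150,0,0,0]'
$R '[0.3,36,30,0,0,0,0,0.3,72,59,0,0,0,0,0.3,108,88,0,0,0,0,0.3,144,118,0,0,0,0,0.3,180.5,147,0,0,0,0]'
$R '[0.3,0,0,0,0,0,0,0.3,0,0,0,0,0,0]'
python3 - <<'E'
from h import *
w=ctrl.snapshot("wrist"); a=ctrl.snapshot("top"); b=ctrl.snapshot("scene")
print("sring",[fit([s],"small_ring_mid",[.452,.3125,.012,0]) for s in (a,b)])
print("thick",[fit([s],"thick_plug_mid",[.667,.133,0,0]) for s in (w,a,b)],fit([w,b],"thick_plug_mid",[.667,.133,0,0],zfree=True))
goto([.667,.133,.06],-11.4)
E
```

```text
clock: 27.25
tool_pos: [0.4519, 0.3125, 0.1936]
orientation: [180.0, -0.0, -11.4]
force: [-0.2, -0.4, -0.5]
opening: 0.0618
gripper_force: 0.0
clock: 27.75
tool_pos: [0.452, 0.3126, 0.3463]
orientation: [-179.9, -0.1, -11.4]
force: [1.2, 0.3, -1.4]
opening: 0.0875
gripper_force: 0.0
clock: 28.25
tool_pos: [0.6006, 0.1312, 0.3438]
orientation: [-180.0, -0.0, -11.4]
force: [0.5, 0.3, -0.1]
opening: 0.0618
gripper_force: 0.0
clock: 28.45
tool_pos: [0.6002, 0.1315, 0.343]
orientation: [180.0, 0.0, -11.6]
force: [0.2, 0.7, -0.4]
opening: 0.0612
gripper_force: 0.0
sring [([450.1, 313.3, 12.0], np.float64(0.0), np.float64(0.079), [True]), ([452.6, 312.4, 12.0], np.float64(0.0), np.float64(0.119), [True])]
thick [([668.4, 131.1, 0.0], np.float64(0.0), np.float64(0.031), [True]), ([667.0, 133.0, 0.0], np.float64(0.0), np.float64(0.0), [False]), ([667.0, 133.0, 0.0], np.float64(0.0), np.float64(0.0), [False])] ([668.4, 131.3, -3.4], np.float64(0.0), np.float64(0.028), [True, False])
t 28.95 tcp [0.5995, 0.1333, 0.3438] rpy [-179.99, -0.01, -11.35] shift [66.2, -12.9, 124.6] turn [-0.0, -0.0, 0.0]
```

```bash
R='python3 -m inch'
$R '[0.4,35,-7,0,0,0,0,0.4,66.9,-12,0,0,0,0,0.4,66.9,-12,30,0,0,0,0.4,66.9,-12,60,0,0,0,0.4,66.9,-12,60,0,0,0]'
python3 - <<'E'
from h import *
w=ctrl.snapshot("wrist")
print("thick",fit([w],"thick_plug_mid",[.668,.132,0,0]))
save(w,"w9"); goto([.668,.1315,.06],-11.4)
E
```

```text
clock: 29.45
tool_pos: [0.6662, 0.1309, 0.2789]
orientation: [179.8, 0.4, -11.4]
force: [-0.2, -0.7, 0.3]
opening: 0.0527
gripper_force: 0.0
thick ([669.1, 131.4, 0.0], np.float64(0.0), np.float64(0.064), [True])
t 29.55 tcp [0.6678, 0.1314, 0.2839] rpy [179.94, 0.03, -11.37] shift [0.2, -0.2, 64.6] turn [0.1, 0.0, 0.0]
```

View pics/w9.png

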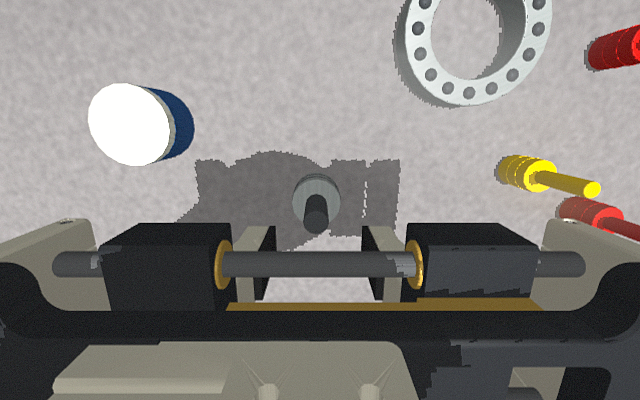

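The thick plug at (317,200) is centred between the fingers (319). Descending to grip it.

```bash
R='python3 -m inch'
$R '[0.4,0.6,0,25,0,0,0,0.4,0.6,0,48,0,0,0,0.4,0.6,0,60,0,0,0,0.4,0.6,0,64,0,0,0,0.4,0.6,0,64,0,0,0]'
$R '[1,0,0,0,0,0,0,1,0,0,0,0,0,0,1,0,0,0,0,0,0,1,0,0,0,0,0,0,1,0,0,0,0,0,0]'
$R '[1,0,0,-30,0,0,0,1,0,0,-60,0,0,0,1,0,0,-100,0,0,0,1,0,0,-110,0,0,0,1,0,0,-110,0,0,0]'
python3 -c "
from h import *
goto([.5452,.331,.072],-11.4)"
```

```text
clock: 30.05
tool_pos: [0.6687, 0.1314, 0.2206]
orientation: [-180.0, -0.1, -11.4]
force: [1.6, -0.5, 0.0]
opening: 0.0524
gripper_force: 0.0
clock: 30.55
tool_pos: [0.6683, 0.1312, 0.2199]
orientation: [-180.0, -0.0, -11.4]
force: [0.1, 1.7, 0.5]
opening: 0.0183
gripper_force: 0.9
clock: 31.05
tool_pos: [0.6685, 0.1313, 0.3313]
orientation: [-179.9, -0.1, -11.4]
force: [-0.5, -0.4, -4.3]
opening: 0.0175
gripper_force: 30.0
t 31.05 tcp [0.6685, 0.1313, 0.3313] rpy [-179.87, -0.14, -11.41] shift [-160.6, -171.1, 100.0] turn [-0.1, -0.1, -0.0]
```

```bash
R='python3 -m inch'
$R '[1,-32,-34,0,0,0,0,1,-64,-68,0,0,0,0,1,-96,-103,0,0,0,0,1,-128,-137,0,0,0,0,1,-160.5,-171,0,0,0,0]'
$R '[1,0,0,15,0,0,0,1,0,0,40,0,0,0,1,0,0,65,0,0,0,1,0,0,80,0,0,0,1,0,0,80,0,0,0]'
$R '[1,0,0,8,0,0,0,1,0,0,14,0,0,0,1,0,0,14,0,0,0]'
python3 - <<'E'
from h import *
w=ctrl.snapshot("wrist"); save(w,"w10")
goto([.5452,.331,.0729],-11.4)
E
```

```text
clock: 31.55
tool_pos: [0.5429, 0.3315, 0.3269]
orientation: [179.8, 0.1, -11.4]
force: [-0.1, -0.0, -3.8]
opening: 0.0174
gripper_force: 30.0
clock: 32.05
tool_pos: [0.5432, 0.3293, 0.2446]
orientation: [179.6, 0.3, -11.4]
force: [0.1, -0.8, -4.3]
opening: 0.0175
gripper_force: 30.0
clock: 32.35
tool_pos: [0.5446, 0.3303, 0.2349]
orientation: [180.0, 0.0, -11.4]
force: [-0.4, -0.6, -3.4]
opening: 0.0173
gripper_force: 30.0
t 32.4 tcp [0.5447, 0.3304, 0.2355] rpy [179.99, 0.01, -11.41] shift [0.4, -0.7, 3.3] turn [0.0, 0.0, -0.0]
```

View pics/w10.png

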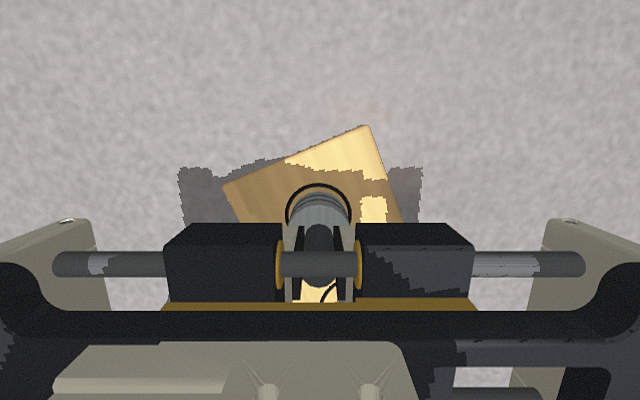

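The plug is held at (320,210), symmetric inside the circle's visible arc (318,187). Setting it down the last few millimetres.

```bash
R='python3 -m inch'
$R '[1,0.4,-0.6,1.5,0,0,0,1,0.4,-0.6,2.7,0,0,0,1,0.4,-0.6,3.4,0,0,0,1,0.4,-0.6,3.4,0,0,0]'
python3 -c "
from h import *
goto([.5452,.331,.0729],-11.4)"
```

```text
clock: 32.8
tool_pos: [0.5453, 0.331, 0.2324]
orientation: [-180.0, -0.0, -11.4]
force: [0.6, 0.3, -4.0]
opening: 0.0173
gripper_force: 30.0
t 32.8 tcp [0.5453, 0.331, 0.2324] rpy [-179.99, -0.0, -11.41] shift [-0.0, 0.0, 0.2] turn [-0.0, -0.0, -0.0]
```

```bash
R='python3 -m inch'
$R '[1,0,0,0.5,0,0,0,1,0,0,1,0,0,0,1,0,0,1,0,0,0]'
$R '[1,0,0,0.4,0,0,0,0.5,0,0,0.4,0,0,0,0.5,0,0,0.4,0,0,0,0.5,0,0,0.4,0,0,0,0.5,0,0,0.4,0,0,0]'
$R '[0.5,0,0,-25,0,0,0,0.5,0,0,-60,0,0,0,0.5,0,0,-100,0,0,0,0.5,0,0,-140,0,0,0,0.5,0,0,-140,0,0,0]'
$R '[0.5,-30,35,0,0,0,0,0.5,-60,70,0,0,0,0,0.5,-90,105,0,0,0,0,0.5,-110,140,0,0,0,0,0.5,-120,170,0,0,0,0]'
python3 - <<'E'
from h import *
a=ctrl.snapshot("top"); b=ctrl.snapshot("scene")
print("thick",[fit([s],"thick_plug_mid",[.545,.331,.012,0]) for s in (a,b)])
print("sring",[fit([s],"small_ring_mid",[.452,.3125,.012,0]) for s in (a,b)])
for k in names[2:]:
    print(k,[np.round(q["location"],3).tolist() for q in ctrl.mark_of(a,k)[:4]])
cv2.imwrite("pics/fin.png",np.hstack([cv2.resize(i,(400,600),interpolation=cv2.INTER_CUBIC) for i in (a["frame"][190:310,150:230,::-1],a["frame"][170:310,405:498,::-1])]))
save(b,"fin2",(340,120,460,210),6)
E
```

```text
clock: 33.1
tool_pos: [0.5453, 0.3311, 0.2318]
orientation: [-180.0, -0.0, -11.4]
force: [-0.4, -0.1, 2.7]
opening: 0.0175
gripper_force: 30.0
clock: 33.6
tool_pos: [0.5453, 0.3311, 0.2308]
orientation: [-180.0, -0.0, -11.4]
force: [-0.2, 1.0, -0.2]
opening: 0.0418
gripper_force: 0.0
clock: 34.1
tool_pos: [0.5466, 0.3319, 0.3776]
orientation: [-179.5, -0.4, -11.4]
force: [0.6, -0.2, 0.2]
opening: 0.0437
gripper_force: 0.0
clock: 34.6
tool_pos: [0.3922, 0.1865, 0.3707]
orientation: [-180.0, 0.0, -11.4]
force: [-0.3, -0.1, 0.1]
opening: 0.0439
gripper_force: 0.0
thick [([545.5, 332.8, 12.0], np.float64(0.0), np.float64(0.06), [True]), ([545.3, 332.2, 12.0], np.float64(0.0), np.float64(0.087), [True])]
sring [([450.6, 313.3, 12.0], np.float64(0.0), np.float64(0.052), [True]), ([449.6, 313.3, 12.0], np.float64(0.0), np.float64(0.121), [True])]
large_ring_mid [[0.498, -0.328, 0.027]]
small_ring_mid [[0.448, 0.31, 0.024]]
thick_plug_mid [[0.543, 0.329, 0.054], [0.6, -0.344, 0.053]]
slim_plug_mid [[0.6, -0.346, 0.055], [0.658, -0.057, 0.036], [0.742, -0.134, 0.04], [0.598, -0.112, 0.039]]
v_block_mid [[0.4, -0.308, 0.031]]
bearing [[0.774, -0.017, -0.007]]
cal_case [[0.749, -0.246, 0.001]]
grease_tin [[0.76, 0.255, -0.0]]
```

View pics/fin.png

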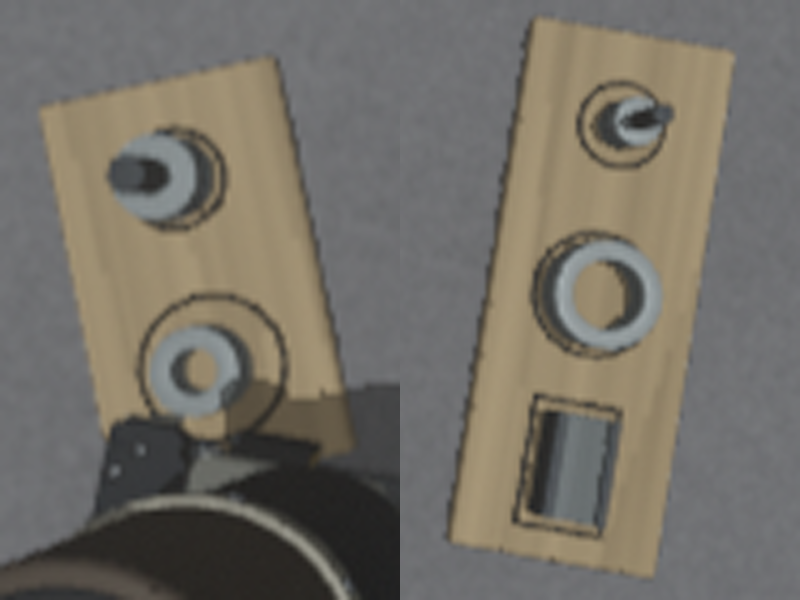

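View pics/fin2.png

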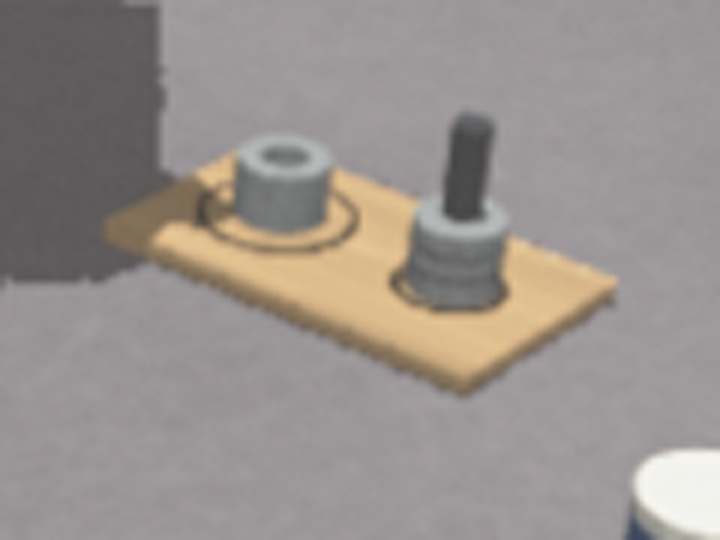

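Final views show all five parts upright and inside their outlines, within about 2 mm of centre. The bystanders and the red and yellow look-alikes have not moved.

```bash
python3 -c "
from plant import ctrl
print(ctrl.close_job())"
```

```text
the job is handed in; nothing more can be done
None
```

I handed the job in with all five gauges upright and released in their outlines, each within about 2 mm of centre by the camera fits, and the bearing, black case and tin where they were.

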